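# Set out the teaching casts for the class, row reversed

## Task

The four casts (neck segment, jaw, heel bone, loin vertebra) lie in the trays of the teak till in the order in which the lecturer will show them. Move them onto the four felt seats of the walnut display stand in reverse order, so that the class on the far side reads the row as we see it now: the cast now farthest to the robot's left goes on the seat farthest to its right, and so on along the row. Set each gently down, upright as it lies now and on the middle of its own seat.

Things in the scene. Friction and masses are not known exactly. Their poses are not given: they have to be found in the camera images.
- neck: white plastic neck-column segment: three stacked neck vertebrae with grey discs, standing upright. 46 mm across (own x), 46 mm front to back (own y), 48 mm tall, about 90 g. Its sides are two upright flat pillars, outer faces at x = +-23 mm, 15 mm long in y: grip across x at the origin. Drums toward +y, spines toward -y. Origin: on its underside, midway between the pillars; z up.
- jaw: bone-coloured resin lower jaw of a cat, U-shaped, chin to own +y, teeth up. 42 mm wide (own x), 62 mm long (own y), about 60 g. Two parallel flat-sided halves, outer faces at x = +-21 mm from y = -31 to +15 mm, 18 mm high, rising to 34 mm at the back (y < -10 mm): grip across x at y = -5 mm. Origin: centre of the underside of its outline; z up.
- heel: bone-coloured resin heel bone, a solid lump 70 mm long (own y) and 42 mm tall, about 110 g, large end to -y. Its middle is 34 mm wide (own x) with flat sides up to 26 mm from y = -12 to +12 mm, rounded above: grip across x at the origin. Origin: centre of the underside of its outline; z up.
- vertebra: bone-coloured resin single loin vertebra lying flat: a round drum 35 mm in diameter and 26 mm tall, its axis at own y = +7 mm, with a small arch, two side processes (64 mm tip to tip in own x, at y = -22 mm) and a spine ending at y = -37.5 mm; 62 mm long in y, about 80 g. Grip across x at the drum, y = +7 mm. Origin: on its underside, 7 mm behind the drum's axis; z up.
- tray_neck: shallow white card unit tray with dark lining in which the neck segment lies at the start; 100 mm (x) by 84 mm (y), floor 2.5 mm thick, rim 13.5 mm above its origin, fixed in the till. Origin: centre of its underside; axes as the till's.
- tray_jaw: shallow white card unit tray with dark lining in which the jaw lies at the start; 100 mm (x) by 84 mm (y), floor 2.5 mm thick, rim 13.5 mm above its origin, fixed in the till. Origin: centre of its underside; axes as the till's.
- tray_heel: shallow white card unit tray with dark lining in which the heel bone lies at the start; 100 mm (x) by 84 mm (y), floor 2.5 mm thick, rim 13.5 mm above its origin, fixed in the till. Origin: centre of its underside; axes as the till's.
- tray_vertebra: shallow white card unit tray with dark lining in which the loin vertebra lies at the start; 100 mm (x) by 84 mm (y), floor 2.5 mm thick, rim 13.5 mm above its origin, fixed in the till. Origin: centre of its underside; axes as the till's.
- till: fixed teak till, a shallow tray 116 mm deep (x), y from -186 to +256 mm, rim 14 mm above the table. Four unit trays stand on its 5 mm floor in a row at y = +132, +44, -44, -132 mm, x = 0, order varies; casts' undersides are 7.5 mm above the table. A block with two brass screws (not wanted) is at its +y end. Origin: on the table, middle of the tray row; x away from the robot, y to its left.
- display: fixed walnut display stand, 120 mm deep (x), 372 mm long (y); four grey felt seats (92 by 78 mm, no rims) in a row, centres at y = +132, +44, -44, -132 mm, x = 0, tops 25 mm above the table. Origin: on the table, at its middle; x away from the robot, y to its left. Till and stand lie one behind the other; which is nearer varies.
There are look-alikes about, which are no part of the job. Leave any blue or pink look-alike of the heel alone.

How it is judged:
At the end, for the whole second after the job is handed in: Each cast rests upright (within 0.15 rad) on the felt seat that mirrors its starting tray (tray farthest left to seat farthest right, and so on), its origin within 15 mm of the seat's middle along each axis of the stand and its underside within 4 mm of the seat top, at rest (((y of tray_neck in the frame of till between 0.112 and 0.152 m and y of neck in the frame of display between -0.147 and -0.117 m) or (y of tray_neck in the frame of till between 0.024 and 0.064 m and y of neck in the frame of display between -0.059 and -0.029 m) or (y of tray_neck in the frame of till between -0.064 and -0.024 m and y of neck in the frame of display between 0.029 and 0.059 m) or (y of tray_neck in the frame of till between -0.152 and -0.112 m and y of neck in the frame of display between 0.117 and 0.147 m)) and x of neck in the frame of display between -0.015 and 0.015 m and z of neck in the frame of display between 0.021 and 0.029 m and angle between each of neck, jaw, heel, vertebra's own z axis and vertical below 0.15 rad and linear speed of each of neck, jaw, heel, vertebra below 0.03 m/s and angular speed of each of neck, jaw, heel, vertebra below 0.3 rad/s and ((y of tray_jaw in the frame of till between 0.112 and 0.152 m and y of jaw in the frame of display between -0.147 and -0.117 m) or (y of tray_jaw in the frame of till between 0.024 and 0.064 m and y of jaw in the frame of display between -0.059 and -0.029 m) or (y of tray_jaw in the frame of till between -0.064 and -0.024 m and y of jaw in the frame of display between 0.029 and 0.059 m) or (y of tray_jaw in the frame of till between -0.152 and -0.112 m and y of jaw in the frame of display between 0.117 and 0.147 m)) and x of jaw in the frame of display between -0.015 and 0.015 m and z of jaw in the frame of display between 0.021 and 0.029 m and ((y of tray_heel in the frame of till between 0.112 and 0.152 m and y of heel in the frame of display between -0.147 and -0.117 m) or (y of tray_heel in the frame of till between 0.024 and 0.064 m and y of heel in the frame of display between -0.059 and -0.029 m) or (y of tray_heel in the frame of till between -0.064 and -0.024 m and y of heel in the frame of display between 0.029 and 0.059 m) or (y of tray_heel in the frame of till between -0.152 and -0.112 m and y of heel in the frame of display between 0.117 and 0.147 m)) and x of heel in the frame of display between -0.015 and 0.015 m and z of heel in the frame of display between 0.021 and 0.029 m and ((y of tray_vertebra in the frame of till between 0.112 and 0.152 m and y of vertebra in the frame of display between -0.147 and -0.117 m) or (y of tray_vertebra in the frame of till between 0.024 and 0.064 m and y of vertebra in the frame of display between -0.059 and -0.029 m) or (y of tray_vertebra in the frame of till between -0.064 and -0.024 m and y of vertebra in the frame of display between 0.029 and 0.059 m) or (y of tray_vertebra in the frame of till between -0.152 and -0.112 m and y of vertebra in the frame of display between 0.117 and 0.147 m)) and x of vertebra in the frame of display between -0.015 and 0.015 m and z of vertebra in the frame of display between 0.021 and 0.029 m); the robot touches nothing.
It fails at once if the neck cast is dropped or slammed onto the display stand (over 0.6 m/s within 25 mm of the seats) (linear speed of neck above 0.6 m/s and z of neck in the frame of display below 0.05 m and x of neck in the frame of display between -0.065 and 0.065 m and y of neck in the frame of display between -0.19 and 0.19 m).
It fails at once if the jaw cast is dropped or slammed onto the display stand (over 0.6 m/s within 25 mm of the seats) (linear speed of jaw above 0.6 m/s and z of jaw in the frame of display below 0.05 m and x of jaw in the frame of display between -0.065 and 0.065 m and y of jaw in the frame of display between -0.19 and 0.19 m).
It fails at once if the heel cast is dropped or slammed onto the display stand (over 0.6 m/s within 25 mm of the seats) (linear speed of heel above 0.6 m/s and z of heel in the frame of display below 0.05 m and x of heel in the frame of display between -0.065 and 0.065 m and y of heel in the frame of display between -0.19 and 0.19 m).
It fails at once if the vertebra cast is dropped or slammed onto the display stand (over 0.6 m/s within 25 mm of the seats) (linear speed of vertebra above 0.6 m/s and z of vertebra in the frame of display below 0.05 m and x of vertebra in the frame of display between -0.065 and 0.065 m and y of vertebra in the frame of display between -0.19 and 0.19 m).
It also fails if it takes over 96 s, if anything falls off the work surface, if the arm or the gripper's body presses on something with over 40 N, if the wrist force passes 120 N, or if a joint passes its speed limit or range.

## Robot

A 7-joint arm with a two-finger parallel gripper is mounted at the origin on the work surface. World frame = base frame: x ahead of the robot, y to its left, z up, the work surface at z = 0. Lengths are in m, angles in rad, forces in N, time in s.
With the tool pointing down it reaches from about 0.425 to 0.875 m from the base axis. Payload 4.7 kg.
Tool frame: the origin (TCP) lies midway between the tips of the shut fingers; the grasp point (between the pads) lies 19 mm behind it; z points along the fingers, y is the line along which they close (so a half turn about z gives the same grasp; the last joint's range is limited). The gripper opens to 87 mm and grips with 3 to 60 N. Pads are 19 mm wide; open, the fingers measure 117 mm over their backs; the gripper's body (75 mm by 190 mm) begins 51 mm behind the grasp point.
Start: joints at [-1.328, 0.321, -0.07, 1.45, 0.023, 1.371, -0.057], TCP at [0.147, 0.633, 0.223] pointing down, gripper open.
Joint ranges: [-2.86, 2.86], [-0.3, 2.09], [-1.38, 1.24], [0.06, 2.45], [-1.56, 4.7], [0.09, 2.05], [-2.69, 2.69]. Speed limits (rad/s): [2.57, 2.57, 3.14, 3.14, 3.14, 3.14, 3.14].

## Interface

Orientations are given as a rotation vector (axis times angle).
In Python, from workcell import observe, snapshot, workorder gives the robot as it stands.
- The arm moves only by the tool apply_moves, never from a script. Its argument "targets" is a list of rows, each a list of 5 numbers: the shift along the tool's x, y, z in units of 0.4 m (1.0 is 0.4 m), then the turn about the tool's z in units of 45 degrees (1.0 is 45 degrees), then the finger opening in mm, from 0 to 87. In form: [[x, y, z, yaw, hand], ...]. A call has 1 to 8 rows; each row shifts and turns the commanded pose from where the row before left it, along the tool's axes as they then stand; what a row does not reach is not made up. A row lasts 1/10 s, in which the tool goes at most 50 mm and 8.59 degrees, less where a joint would pass 70% of its speed; a pose out of reach is approached as far as the arm can. A call with a number of a shift or a turn outside -1 to 1 is refused whole. A call with a gripper value outside its range is refused whole. The fingers move at their own pace and stop on an object; "force" is the grip in N (left out, the last holds). Time passes only in rows, so rows that do not move let the fingers close. It gives the time, the measured TCP pose, the force, the opening and the grip force at its end, in the units of the state.
- observe(): the state, without advancing time (a new reading comes with each control period).
- snapshot(name): name is "side" or "top" or "wrist"; returns a dict with "color" (420x560x3 uint8, red, green, blue), "depth" (420x560 float32, m along the optical axis (not along the pixel's ray), 0 where there is no reading), "mtx" (3x3 intrinsics, pixels), "eye" and "attitude" of the camera in the world; the wrist camera has in their place "tool_from_camera" (4x4, takes a point from camera to tool coordinates, whose origin is the TCP and whose axes are the flange's). Camera axes: x right, y down, z forward; pixel columns grow to the right and rows downward; lengths in m; the calibration is good to about 2 mm. A picture is of the moment at which its call begins: read the wrist's pose just before it.
- workorder.job_done(): hands the job in; it is judged then, once.
The state is a dict: "clock": time; "joints": joint angles; "joint_velocities": joint speeds; "joint_efforts": joint torques, N m; "position": TCP position; "eef_rot": TCP orientation; "contact_force": force on the tool from outside, world axes, zero at the start; "wrist_torque": the same for the moment, N m; "gripper_width": opening from 0.0 (shut) to 1.0 (fully open); "finger_force": force on a finger pad.
Only numpy, scipy, OpenCV 4.12 (cv2) and the standard library are available. Lean on these libraries where they do the work, as an engineer would, in place of code of your own. Each camera call takes 0.05 s, during which the arm holds its last target. There are 200 camera calls.

## Working session

There is one attempt and no reset: what is moved stays moved. The work goes in short steps, Python scripts to look and compute and a tool call to move; the robot and the scene stay as the last step left them, time stands still between calls to the robot, and variables do not carry over. Pictures are saved under pics/ and viewed, at most 14 in all, crops included, and the job is handed in when it is done.

Besides the shell and the picture viewer there is one more tool, called after ">>>" as name(argument=value, ...) on one line, values as JSON. apply_moves: Moves the arm, as the interface text tells. Shifts and turns lie within -1 to 1; 1 stands for 0.4 m of shift or 45 degrees of turn. Its arguments: {"type":"object","properties":{"targets":{"type":"array","items":{"type":"array","items":{"type":"number"}}},"force":{"type":"number"}},"required":["targets"]}

```bash
ls; mkdir -p pics; cat > h.py <<'E'
import numpy as np,cv2,pickle
from workcell import observe,snapshot,workorder
def save(n,f):
    s=snapshot(n); pickle.dump(s,open(f'{f}.pkl','wb')); cv2.imwrite(f'pics/{f}.png',s['color'][:,:,::-1]); return s
def cloud(s):
    d=s['depth'];v,u=np.mgrid[:d.shape[0],:d.shape[1]];K=s['mtx']
    p=np.stack([(u-K[0,2])/K[0,0]*d,(v-K[1,2])/K[1,1]*d,d],-1)
    a=np.array(s['attitude'],float)
    from scipy.spatial.transform import Rotation as R
    Rm=a if a.shape==(3,3) else (R.from_rotvec(a).as_matrix() if a.size==3 else R.from_quat(a).as_matrix())
    return p@Rm.T+np.array(s['eye'])
E
python3 - <<'E'
from h import *
o=observe();print(o)
s=save('top','top0');print(s['mtx'],s['eye'],s['attitude'])
c=cloud(s)
for v in range(20,420,60):print([tuple(np.round(c[v,u],3)) for u in range(20,560,100)])
E
```

```text
pics
{'clock': 0.0, 'joints': array([-1.3278945 ,  0.32178231, -0.07006142,  1.45167824,  0.02259955,
        1.37076061, -0.05688412]), 'joint_velocities': array([ 1.70023584e-03,  7.23060149e-04,  5.58012075e-05,  9.85386569e-04,
       -1.33183435e-03,  5.04082822e-04, -6.27884847e-04]), 'joint_efforts': array([-2.27794767e-04, -4.91287029e+01, -4.04037461e-01, -3.12520051e+01,
       -6.40092837e-02,  4.39272425e-02,  1.96830647e-04]), 'position': array([0.14736635, 0.63251836, 0.22148611]), 'eef_rot': array([-3.58567389e-01, -3.12095438e+00,  2.88862323e-03]), 'contact_force': array([-0.3874861 ,  0.26156104, -0.21667707]), 'wrist_torque': array([0.00072781, 0.01099118, 0.01650493]), 'finger_force': 0.0, 'gripper_width': 1.000508385587958}
[[428.94131338   0.         283.23192544]
 [  0.         428.94131338 209.22248776]
 [  0.           0.           1.        ]] [0.5231523  0.04435367 0.93825608] [-2.15923559  2.16213698 -0.12726435]
[(np.float64(1.525), np.float64(1.148), np.float64(-0.756)), (np.float64(1.52), np.float64(0.726), np.float64(-0.749)), (np.float64(1.522), np.fl
[... 1654 characters left out ...]
396), np.float64(0.607), np.float64(-0.0)), (np.float64(0.396), np.float64(0.394), np.float64(-0.002)), (np.float64(0.396), np.float64(0.18), np.float64(-0.001)), (np.float64(0.396), np.float64(-0.034), np.float64(0.001)), (np.float64(0.395), np.float64(-0.247), np.float64(0.001)), (np.float64(0.395), np.float64(-0.461), np.float64(0.001))]
[(np.float64(0.274), np.float64(0.597), np.float64(0.003)), (np.float64(0.272), np.float64(0.389), np.float64(-0.002)), (np.float64(0.272), np.float64(0.178), np.float64(-0.0)), (np.float64(0.272), np.float64(-0.033), np.float64(-0.001)), (np.float64(0.272), np.float64(-0.243), np.float64(-0.0)), (np.float64(0.272), np.float64(-0.453), np.float64(0.001))]
```

View pics/top0.png

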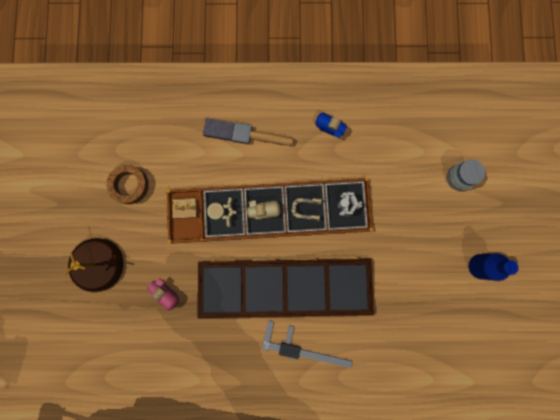

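```bash
python3 - <<'E'
from h import *
i=cv2.imread('pics/top0.png')[170:325,160:380]
cv2.imwrite('pics/crop1.png',cv2.resize(i,None,fx=3.6,fy=3.6,interpolation=cv2.INTER_CUBIC))
s=pickle.load(open('top0.pkl','rb'));c=cloud(s)
hsv=cv2.cvtColor(s['color'],cv2.COLOR_RGB2HSV)
# stand: felt grey tops
m=(abs(c[...,2]-.025)<.008)&(c[...,0]<.52)&(c[...,0]>.3)
m=cv2.morphologyEx(m.astype(np.uint8),cv2.MORPH_OPEN,np.ones((5,5)))
n,l,st,ce=cv2.connectedComponentsWithStats(m)
print(st,ce)
for k in range(1,n):
    if st[k,4]>3000:
        p=c[l==k]; r=cv2.minAreaRect(p[:,:2].astype(np.float32)); print(r,np.median(p[:,2]),p.mean(0))
g=((hsv[...,1]<110)&(hsv[...,2]<110)&(np.arange(420)[:,None]>255)&(np.arange(420)[:,None]<325)).astype(np.uint8)
g[:,:195]=0;g[:,380:]=0
g=cv2.morphologyEx(g,cv2.MORPH_OPEN,np.ones((5,5)))
n,l,st,ce=cv2.connectedComponentsWithStats(g)
for k in range(1,n):
    if st[k,4]>400:
        p=c[l==k]; r=cv2.minAreaRect(p[:,:2].astype(np.float32)); print('felt',st[k],r,np.median(p[:,2]))
E
```

```text
[[     0      0    560    420 225571]
 [    71    262     47     28    957]
 [   200    262    171     54   8647]
 [   156    282      5      5     25]] [[280.07358215 206.17765582]
 [ 95.94984326 275.38244514]
 [285.20272927 288.66184804]
 [158.         284.        ]]
((0.4627980887889862, 0.04037089645862579), (0.10817062854766846, 0.3589034378528595), 0.9750379920005798) 0.025033857556038597 [0.46345343 0.04040432 0.02487194]
felt [ 287  265   39   46 1728] ((0.47119709849357605, -6.233155727386475e-05), (0.1067151203751564, 0.08544233441352844), 1.8440054655075073) 0.025506952962665752
felt [ 329  265   39   46 1720] ((0.4688677191734314, -0.042693138122558594), (0.1805405169725418, 0.09747298806905746), 86.41568756103516) 0.02551831211607286
felt [ 203  267   39   46 1772] ((0.46686235070228577, 0.12820810079574585), (0.09744603931903839, 0.1769315004348755), 5.0287065505981445) 0.025487586088828618
felt [ 245  266   39   46 1761] ((0.4702529311180115, 0.08523805439472198), (0.08098337799310684, 0.10640105605125427), 89.57587432861328) 0.025486895456516723
```

View pics/crop1.png

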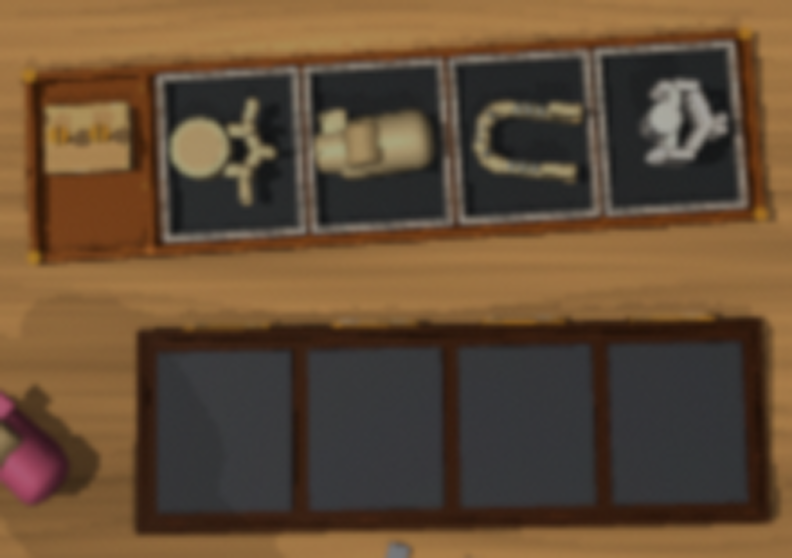

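```bash
cat >> h.py <<'E'
from scipy.spatial.transform import Rotation as R
def pose_w(s,o=None):
    """camera rotation, eye in world"""
    if 'eye' in s: return R.from_rotvec(np.array(s['attitude'],float)).as_matrix(),np.array(s['eye'])
    T=np.array(s['tool_from_camera']);A=R.from_rotvec(o['eef_rot']).as_matrix()
    return A@T[:3,:3],A@T[:3,3]+o['position']
def onplane(s,px,z,o=None):
    px=np.atleast_2d(np.array(px,float));K=s['mtx'];Rm,e=pose_w(s,o)
    d=np.c_[(px-[K[0,2],K[1,2]])/[K[0,0],K[1,1]],np.ones(len(px))]@Rm.T
    return e+d*((z-e[2])/d[:,2])[:,None]
def rect(m,s,z,o=None):
    c,_=cv2.findContours(m,cv2.RETR_EXTERNAL,cv2.CHAIN_APPROX_NONE);c=max(c,key=cv2.contourArea)[:,0]
    p=onplane(s,c,z,o)[:,:2]*1000;(x,y),(w,h),a=cv2.minAreaRect(p.astype(np.float32));return np.round([x,y,w,h,a],1)
E
python3 - <<'E'
from h import *
s=pickle.load(open('top0.pkl','rb'))
hsv=cv2.cvtColor(s['color'],cv2.COLOR_RGB2HSV)
g=((hsv[...,1]<110)&(hsv[...,2]<110)).astype(np.uint8)
g[:258]=0;g[325:]=0;g[:,:195]=0;g[:,375:]=0
g=cv2.morphologyEx(g,cv2.MORPH_OPEN,np.ones((5,5)))
n,l,st,ce=cv2.connectedComponentsWithStats(g)
for k in range(1,n):
    if st[k,4]>400: print('felt',np.round(onplane(s,ce[k],.025),4),rect((l==k).astype(np.uint8),s,.025))
# till trays (dark lining + contents): fill by rim
sub=s['color'].astype(int)
B=((hsv[...,2]<75)&(hsv[...,1]<140)).astype(np.uint8);B[245:]=0;B[:178]=0;B[:,:200]=0;B[:,372:]=0
n,l,st,ce=cv2.connectedComponentsWithStats(B)
for k in range(1,n):
    if st[k,4]>300: print('lining',st[k],rect((l==k).astype(np.uint8),s,.0075))
Rt=R.from_rotvec(observe()['eef_rot']).as_matrix();print(Rt.round(3))
T=np.array(snapshot('wrist')['tool_from_camera']);print(T.round(3))
E
```

```text
felt [[ 0.4649 -0.003   0.025 ]] [466.   -3.1  79.6  93.1  89.9]
felt [[ 0.4663 -0.0908  0.025 ]] [465.9 -91.1  79.8  93.1  89.9]
felt [[0.462  0.1732 0.025 ]] [462.2 173.2  93.6  80.1   0.6]
felt [[0.4633 0.0853 0.025 ]] [464.   85.1  80.2  93.   89.9]
lining [ 327  184   38   44 1110] [642.4 -92.8  93.1  79.2   3.3]
lining [ 286  186   38   44 1217] [637.   -3.9  93.   79.3   3.3]
lining [ 246  188   38   45 1001] [631.8  84.3  92.9  79.6   3.5]
lining [ 206  191   37   44 1050] [626.6 174.2  93.1  76.7   3.3]
[[-0.974  0.227 -0.   ]
 [ 0.227  0.974 -0.002]
 [-0.    -0.002 -1.   ]]
[[ 0.001 -0.953 -0.301  0.083]
 [ 1.     0.001  0.     0.   ]
 [-0.    -0.301  0.953 -0.162]
 [ 0.     0.     0.     1.   ]]
```

```bash
python3 - <<'E'
from h import *
s=pickle.load(open('top0.pkl','rb'));c=cloud(s)
for n,(u0,u1,v0,v1) in dict(pot=(60,135,230,300),ring=(100,150,160,210),pink=(145,185,275,315),bottle=(465,520,245,285),all=(0,560,70,420)).items():
    q=c[v0:v1,u0:u1].reshape(-1,3);print(n,np.percentile(q[:,2],99.5),q[q[:,2].argmax()])
E
```

```text
pot 0.10838074463476863 [0.5231523  0.04435367 0.93825608]
ring 0.03394684509163206 [0.5231523  0.04435367 0.93825608]
pink 0.04449256307686368 [0.5231523  0.04435367 0.93825608]
bottle 0.9382560765730683 [0.5231523  0.04435367 0.93825608]
all 0.11524575105139702 [0.5231523  0.04435367 0.93825608]
```

```bash
cat >> h.py <<'E'
def plan(tgt,ang,n=None):
    """straight world move to tgt (m), final tool-y angle ang (deg, world); prints rows"""
    o=observe();p=o['position'];A=R.from_rotvec(o['eef_rot']).as_matrix()
    a=np.degrees(np.arctan2(A[1,1],A[0,1]));tot=(a-ang+180)%360-180   # + about tool z(down) lowers world angle
    d=np.array(tgt)-p;n=n or int(np.ceil(max(np.linalg.norm(d)/.048,abs(tot)/8.3)))
    for i in range(n):
        y=np.radians(a-tot*i/n);X=np.array([-np.sin(y),np.cos(y),0]) # placeholder sign fixed below
        Y=np.array([np.cos(y),np.sin(y),0]);Z=np.array([0,0,-1.]);X=np.cross(Y,Z)
        s=d/n/.4;print([round(float(v),4) for v in (s@X,s@Y,s@Z,tot/n/45)])
    print('pos',p.round(4),'ang',round(a,2),'clk',o['clock'],'w',round(o['gripper_width']*87,1))
E
python3 -c "
from h import *
plan([.62,.02,.32],3.4)"
```

```text
[-0.0881, -0.072, -0.0145, 0.0961]
[-0.0933, -0.0651, -0.0145, 0.0961]
[-0.0979, -0.0579, -0.0145, 0.0961]
[-0.102, -0.0504, -0.0145, 0.0961]
[-0.1055, -0.0425, -0.0145, 0.0961]
[-0.1084, -0.0344, -0.0145, 0.0961]
[-0.1107, -0.0262, -0.0145, 0.0961]
[-0.1124, -0.0178, -0.0145, 0.0961]
[-0.1134, -0.0092, -0.0145, 0.0961]
[-0.1138, -0.0007, -0.0145, 0.0961]
[-0.1135, 0.0079, -0.0145, 0.0961]
[-0.1126, 0.0165, -0.0145, 0.0961]
[-0.111, 0.0249, -0.0145, 0.0961]
[-0.1088, 0.0332, -0.0145, 0.0961]
[-0.106, 0.0413, -0.0145, 0.0961]
[-0.1026, 0.0492, -0.0145, 0.0961]
[-0.0986, 0.0568, -0.0145, 0.0961]
pos [0.1474 0.6326 0.2216] ang 76.89 clk 0.1 w 86.9
```

>>> apply_moves(targets=[[-0.088,-0.072,-0.0145,0.096,87],[-0.093,-0.065,-0.0145,0.096,87],[-0.098,-0.058,-0.0145,0.096,87],[-0.102,-0.05,-0.0145,0.096,87],[-0.1055,-0.0425,-0.0145,0.096,87],[-0.108,-0.034,-0.0145,0.096,87],[-0.111,-0.026,-0.0145,0.096,87],[-0.112,-0.018,-0.0145,0.096,87]])

```text
clock: 0.9
position: [0.3705, 0.3435, 0.2689]
eef_rot: [-1.274, -2.872, 0.0]
contact_force: [0.4, 1.0, -0.0]
gripper_width: 1.005
finger_force: 0.0
```

>>> apply_moves(targets=[[-0.113,-0.009,-0.0145,0.096,65],[-0.114,-0.0007,-0.0145,0.096,65],[-0.1135,0.008,-0.0145,0.096,65],[-0.1125,0.0165,-0.0145,0.096,65],[-0.111,0.025,-0.0145,0.096,65],[-0.109,0.033,-0.0145,0.096,65],[-0.106,0.041,-0.0145,0.096,65],[-0.1025,0.049,-0.0145,0.096,65]])

```text
clock: 1.7
position: [0.5928, 0.0558, 0.3154]
eef_rot: [-2.069, -2.364, -0.0]
contact_force: [-0.5, 1.1, -0.1]
gripper_width: 0.745
finger_force: 0.0
```

>>> apply_moves(targets=[[-0.0985,0.057,-0.0145,0.096,65],[0,0,0,0,65],[0,0,0,0,65]])

```text
clock: 2.0
position: [0.6201, 0.0202, 0.3203]
eef_rot: [-2.156, -2.284, 0.002]
contact_force: [0.1, 0.7, -0.3]
gripper_width: 0.746
finger_force: 0.0
```

```bash
python3 - <<'E'
from h import *
o=observe();s=save('wrist','w0');pickle.dump(o,open('w0o.pkl','wb'))
print(o['position'],o['joints'],R.from_rotvec(o['eef_rot']).as_matrix().round(3),o['clock'])
E
```

```text
[0.62006066 0.02017457 0.32031628] [-0.55853769  0.25512346  0.60500628  1.38838979 -0.14347382  1.54363979
  0.09330756] [[-0.058  0.998 -0.001]
 [ 0.998  0.058 -0.001]
 [-0.    -0.001 -1.   ]] 2.0
```

View pics/w0.png

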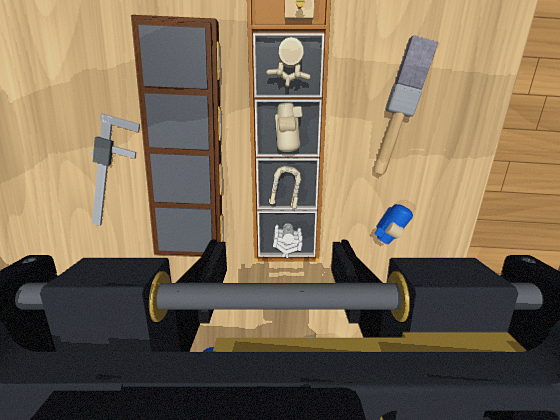

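```bash
python3 - <<'E'
from h import *
s=pickle.load(open('w0.pkl','rb'));o=pickle.load(open('w0o.pkl','rb'))
i=s['color'][25:265,130:335,::-1];cv2.imwrite('pics/crop2.png',cv2.resize(i,None,fx=2.5,fy=2.5,interpolation=cv2.INTER_CUBIC))
Rm,e=pose_w(s,o);d=s['depth'];v,u=np.mgrid[:420,:560];K=s['mtx']
c=np.stack([(u-K[0,2])/K[0,0]*d,(v-K[1,2])/K[1,1]*d,d],-1)@Rm.T+e
np.save('w0c.npy',c)
hsv=cv2.cvtColor(s['color'],cv2.COLOR_RGB2HSV)
B=((hsv[...,2]<85)&(hsv[...,1]<140)).astype(np.uint8);B[258:]=0;B[:,:252]=0;B[:,325:]=0
n,l,st,ce=cv2.connectedComponentsWithStats(B)
for k in range(1,n):
    if st[k,4]>300: print('lining',st[k],rect((l==k).astype(np.uint8),s,.0075,o),np.median(c[l==k][:,2]))
g=((hsv[...,1]<110)&(hsv[...,2]<110)).astype(np.uint8);g[:,:130]=0;g[:,212:]=0;g[258:]=0
g=cv2.morphologyEx(g,cv2.MORPH_OPEN,np.ones((5,5)))
n,l,st,ce=cv2.connectedComponentsWithStats(g)
for k in range(1,n):
    if st[k,4]>800: print('felt',st[k],rect((l==k).astype(np.uint8),s,.025,o),np.median(c[l==k][:,2]))
t=np.radians(3.4);X=np.array([np.cos(t),np.sin(t)]);Y=np.array([-np.sin(t),np.cos(t)])
for nm,(v0,v1) in dict(vert=(36,96),heel=(101,156),jaw=(162,210),neck=(214,256)).items():
    m=np.zeros((420,560),bool);m[v0:v1,260:318]=1
    m&=(hsv[...,2]>95)
    q=c[m];q=q[(q[:,2]>.014)&(q[:,2]<.07)];
    x=q[:,:2]@X;y=q[:,:2]@Y
    print(nm,len(q),'till x',np.percentile(x,[1,50,99]).round(4),'y',np.percentile(y,[1,50,99]).round(4),'z',np.percentile(q[:,2],[50,98]).round(4))
E
```

```text
lining [267  77  43  18 329] [626.6 144.8  23.   63.4  87.2] 0.007204393619650806
lining [265 102  54  52 632] [636.4  83.8  83.4  77.6   3.4] 0.00724393027271289
lining [ 259  161   58   45 1398] [636.   -5.6  94.9  75.    3.4] 0.007147018612231992
lining [ 259  213   56   39 1153] [641.  -93.4  95.3  72.    3.4] 0.007211432845153354
felt [ 140   30   65   58 2391] [460.1 168.4  88.8  72.8   1. ] 0.02435879916884931
felt [ 145   93   64   32 1632] [463.2 102.3  93.8  43.7   3.4] 0.024345046930532993
vert 924 till x [0.6033 0.6361 0.6642] y [0.0941 0.1401 0.1661] z [0.0327 0.0367]
heel 1192 till x [0.6003 0.6339 0.6734] y [0.0053 0.0493 0.0858] z [0.0398 0.0491]
jaw 632 till x [0.5943 0.6418 0.6833] y [-0.0831 -0.047  -0.0125] z [0.0239 0.0415]
neck 820 till x [0.5963 0.6362 0.6867] y [-0.17   -0.1291 -0.1002] z [0.0371 0.0552]
```

View pics/crop2.png

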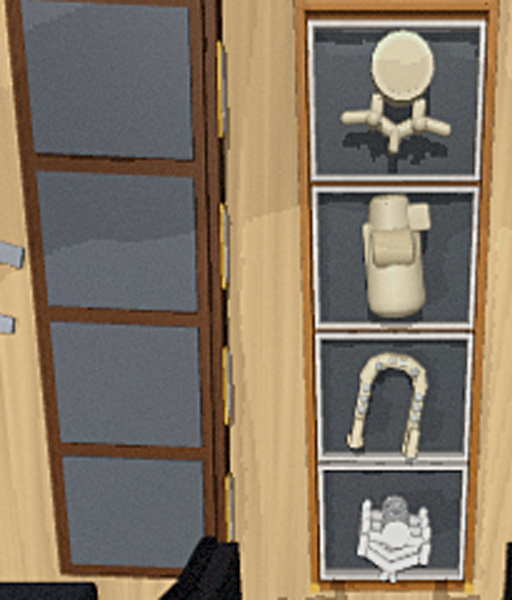

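```bash
python3 - <<'E'
from h import *
s=pickle.load(open('w0.pkl','rb'));c=np.load('w0c.npy')
hsv=cv2.cvtColor(s['color'],cv2.COLOR_RGB2HSV)
t=np.radians(3.4);X=np.array([np.cos(t),np.sin(t)]);Y=np.array([-np.sin(t),np.cos(t)])
for nm,(v0,v1,zl) in dict(vert=(38,94,.015),drum=(38,94,.030),heel=(101,156,.015),jaw=(160,212,.019),neck=(214,256,.02),necktop=(214,256,.04)).items():
    m=np.zeros((420,560),np.uint8);m[v0:v1,260:318]=1
    m&=((hsv[...,2]>95)&(c[...,2]>zl)&(c[...,2]<.07)).astype(np.uint8)
    n,l,st,ce=cv2.connectedComponentsWithStats(m,connectivity=8);k=1+st[1:,4].argmax()
    q=c[l==k];p=np.c_[q[:,:2]@X,q[:,:2]@Y]*1000
    r=cv2.minAreaRect(p.astype(np.float32));w,V=np.linalg.eigh(np.cov(p.T));
    print(nm,st[k],'rect',np.round(r[0]+r[1]+(r[2],),1),'mean',p.mean(0).round(1),'pca ang',np.degrees(np.arctan2(-V[0,1]*np.sign(V[1,1]),abs(V[1,1]))).round(1),'circ',np.round(cv2.minEnclosingCircle(p.astype(np.float32))[1],1),'zmax',q[:,2].max().round(4))
    b=np.floor(p[:,1]/6)
    if nm!='drum':
      for bb in np.unique(b)[::-1]:
        z=p[b==bb,0]; print('   y',6*bb+3,'x',z.min().round(1),z.max().round(1),'mid',((z.min()+z.max())/2).round(1),len(z))
E
```

```text
vert [266  38  44  48 864] rect [629.1 135.6  57.5  57.9  17.9] mean [635.7 139.7] pca ang -6.8 circ 33.9 zmax 0.0391
   y 165.0 x 625.2 648.4 mid 636.8 54
   y 159.0 x 621.0 652.6 mid 636.8 107
   y 153.0 x 621.0 652.9 mid 637.0 116
   y 147.0 x 619.6 653.0 mid 636.3 109
   y 141.0 x 622.4 651.7 mid 637.0 101
   y 135.0 x 619.6 649.4 mid 634.5 79
   y 129.0 x 603.9 649.6 mid 626.7 52
   y 123.0 x 602.4 664.2 mid 633.3 138
   y 117.0 x 623.9 664.2 mid 644.1 83
   y 111.0 x 629.7 636.9 mid 633.3 22
   y 105.0 x 631.2 634.0 mid 632.6 3
drum [278  38  25  27 538] rect [6.363e+02 1.501e+02 3.340e+01 3.280e+01 5.000e-01] mean [636.8 150.2] pca ang 66.5 circ 17.4 zmax 0.0357
heel [ 275  103   27   49 1064] rect [634.1  48.2  68.8  38.2  89.7] mean [633.5  49.1] pca ang 0.6 circ 34.9 zmax 0.051
   y 81.0 x 619.6 641.7 mid 630.6 54
   y 75.0 x 619.6 653.2 mid 636.4 95
   y 69.0 x 616.6 653.2 mid 634.9 101
   y 63.0 x 615.1 653.3 mid 634.2 122
   y 57.0 x 615.1 647.8 mid 631.4 90
   y 51.0 x 616.6 649.5 mid 633.1 90
   y 45.0 x 616.5 649.6 mid 633.1 102
   y 39.0 x 616.5 649.6 mid 633.1 95
  
[... 917 characters left out ...]
.3 133
   y -129.0 x 611.1 656.7 mid 633.9 101
   y -135.0 x 610.8 656.6 mid 633.7 52
   y -141.0 x 617.7 654.9 mid 636.3 113
   y -147.0 x 624.3 648.1 mid 636.2 58
   y -153.0 x 626.0 635.9 mid 631.0 14
   y -159.0 x 626.2 626.2 mid 626.2 1
necktop [273 231  29  25 400] rect [ 6.341e+02 -1.342e+02  4.530e+01  4.130e+01  2.000e-01] mean [ 634.3 -130.2] pca ang 79.5 circ 24.8 zmax 0.0566
   y -111.0 x 635.4 637.2 mid 636.3 4
   y -117.0 x 614.6 643.9 mid 629.2 65
   y -123.0 x 612.9 656.6 mid 634.7 97
   y -129.0 x 611.4 656.7 mid 634.1 81
   y -135.0 x 611.4 656.6 mid 634.0 42
   y -141.0 x 617.8 654.9 mid 636.4 66
   y -147.0 x 624.3 645.5 mid 634.9 31
   y -153.0 x 626.0 635.9 mid 631.0 14
```

```bash
cat >> h.py <<'E'
def chain(wps):
    """wps: (x,y,z mm, ang deg, hand mm, step mm)"""
    o=observe();p=o['position'].copy();A=R.from_rotvec(o['eef_rot']).as_matrix();a=np.degrees(np.arctan2(A[1,1],A[0,1]))
    print('pos',p.round(4),'ang',round(a,2),'clk',round(o['clock'],2),'w',round(o['gripper_width']*87,1));rows=[]
    for x,y,z,ang,hand,step in wps:
        t=np.array([x,y,z])/1000;d=t-p;tot=(a-ang+180)%360-180;n=max(1,int(np.ceil(max(np.linalg.norm(d)*1000/step,abs(tot)/8.3)-.03)))
        for i in range(n):
            y_=np.radians(a-tot*i/n);Y=np.array([np.cos(y_),np.sin(y_),0]);Z=np.array([0,0,-1.]);X=np.cross(Y,Z);s=d/n/.4
            rows.append([round(float(v),3) for v in (s@X,s@Y,s@Z,tot/n/45)]+[hand])
        p,a=t,ang
    for i in range(0,len(rows),8): print(rows[i:i+8])
E
python3 -c "
from h import *
chain([(640.6,-91.7,90,-1.5,62,48),(640.6,-91.7,20,-1.5,62,18),(640.6,-91.7,20,-1.5,0,48)])"
```

```text
pos [0.6197 0.022  0.3204] ang 3.49 clk 2.05 w 64.9
[[-0.048, 0.006, 0.096, 0.018, 62], [-0.048, 0.007, 0.096, 0.018, 62], [-0.048, 0.007, 0.096, 0.018, 62], [-0.048, 0.008, 0.096, 0.018, 62], [-0.047, 0.009, 0.096, 0.018, 62], [-0.047, 0.009, 0.096, 0.018, 62], [0.0, 0.0, 0.044, 0.0, 62], [0.0, 0.0, 0.044, 0.0, 62]]
[[0.0, 0.0, 0.044, 0.0, 62], [0.0, 0.0, 0.044, 0.0, 62], [0.0, 0.0, 0.0, 0.0, 0]]
```

>>> apply_moves(targets=[[-0.048,0.006,0.096,0.018,62],[-0.048,0.007,0.096,0.018,62],[-0.048,0.007,0.096,0.018,62],[-0.048,0.008,0.096,0.018,62],[-0.047,0.009,0.096,0.018,62],[-0.047,0.009,0.096,0.018,62],[0,0,0,0,62]], force=15)

```text
clock: 2.75
position: [0.6364, -0.0929, 0.0849]
eef_rot: [-2.244, -2.188, 0.012]
contact_force: [-1.0, -0.3, -0.4]
gripper_width: 0.711
finger_force: 0.0
```

```bash
python3 - <<'E'
from h import *
o=observe();s=save('side','s0');print(o['position'],o['gripper_width'])
E
```

```text
[ 0.63644897 -0.09287036  0.08489305] 0.7107199390346381
```

View pics/s0.png

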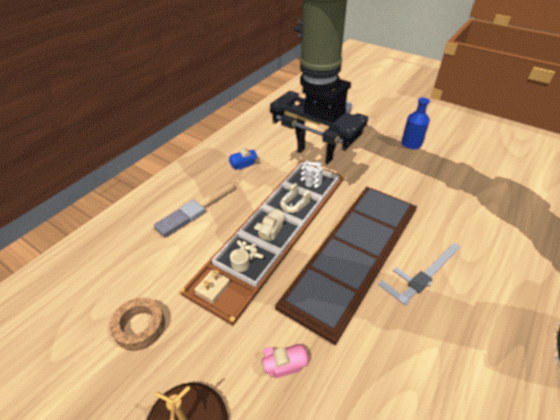

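```bash
python3 -c "
from h import *
chain([(639.5,-91.7,20,-1.5,62,18),(639.5,-91.7,20,-1.5,0,48)])"
```

```text
pos [ 0.6387 -0.0914  0.0881] ang -1.38 clk 2.8 w 62.1
[[-0.0, 0.0, 0.043, 0.001, 62], [-0.0, 0.0, 0.043, 0.001, 62], [-0.0, 0.0, 0.043, 0.001, 62], [-0.0, 0.0, 0.043, 0.001, 62], [0.0, 0.0, 0.0, 0.0, 0]]
```

>>> apply_moves(targets=[[0,0,0.043,0,62],[0,0,0.043,0,62],[0,0,0.043,0,62],[0,0,0.043,0,62],[0,0,0,0,62],[0,0,0,0,0],[0,0,0,0,0],[0,0,0,0,0]], force=15)

```text
clock: 3.6
position: [0.642, -0.0929, 0.0229]
eef_rot: [2.248, 2.193, 0.002]
contact_force: [0.4, 0.3, 0.6]
gripper_width: 0.53
finger_force: 15.0
```

>>> apply_moves(targets=[[0,0,0,0,0],[0,0,0,0,0],[0,0,-0.03,0,0],[0,0,-0.06,0,0],[0,0,-0.08,0,0],[0,0,-0.08,0,0],[0,0,0,0,0]])

```text
clock: 4.3
position: [0.6446, -0.0934, 0.128]
eef_rot: [2.244, 2.189, 0.01]
contact_force: [0.3, 0.7, -0.2]
gripper_width: 0.529
finger_force: 15.0
```

```bash
python3 -c "
from h import *
chain([(462.2,173.2,110,1,0,45),(462.2,173.2,60,1,0,25),(462.2,173.2,38.5,1,0,8)])"
```

```text
pos [ 0.6446 -0.0934  0.128 ] ang -1.42 clk 4.3 w 46.0
[[0.082, -0.059, 0.006, -0.007, 0], [0.082, -0.059, 0.006, -0.007, 0], [0.083, -0.058, 0.006, -0.007, 0], [0.083, -0.058, 0.006, -0.007, 0], [0.083, -0.057, 0.006, -0.007, 0], [0.083, -0.057, 0.006, -0.007, 0], [0.084, -0.056, 0.006, -0.007, 0], [0.084, -0.056, 0.006, -0.007, 0]]
[[0.0, 0.0, 0.062, 0.0, 0], [0.0, 0.0, 0.062, 0.0, 0], [0.0, 0.0, 0.018, 0.0, 0], [0.0, 0.0, 0.018, 0.0, 0], [0.0, 0.0, 0.018, 0.0, 0]]
```

>>> apply_moves(targets=[[0.082,-0.059,0.006,-0.007,0],[0.082,-0.059,0.006,-0.007,0],[0.083,-0.058,0.006,-0.007,0],[0.083,-0.058,0.006,-0.007,0],[0.083,-0.057,0.006,-0.007,0],[0.083,-0.057,0.006,-0.007,0],[0.084,-0.056,0.006,-0.007,0],[0.084,-0.056,0.006,-0.007,0]])

```text
clock: 5.1
position: [0.4572, 0.1751, 0.1026]
eef_rot: [-2.199, -2.243, -0.0]
contact_force: [0.3, -0.3, -2.3]
gripper_width: 0.53
finger_force: 15.0
```

>>> apply_moves(targets=[[0,0,0.062,0,0],[0,0,0.03,0,0],[0,0,0,0,0],[0,0,0,0,0]])

```text
clock: 5.5
position: [0.4593, 0.1727, 0.066]
eef_rot: [2.202, 2.24, -0.001]
contact_force: [-0.1, 0.8, -0.6]
gripper_width: 0.529
finger_force: 15.0
```

```bash
python3 -c "
from h import *
for i in range(3): snapshot('side'); print(observe()['position'])
chain([(462.2,173.2,41,1,0,10)])"
```

```text
[0.45971761 0.17301715 0.06650658]
[0.45987653 0.17325913 0.06673626]
[0.45983573 0.17348609 0.06679111]
pos [0.4598 0.1735 0.0668] ang 1.01 clk 5.65 w 46.3
[[-0.0, 0.002, 0.021, 0.0, 0], [-0.0, 0.002, 0.021, 0.0, 0], [-0.0, 0.002, 0.021, 0.0, 0]]
```

>>> apply_moves(targets=[[0,0.002,0.022,0,0],[0,0.002,0.022,0,0],[0,0.002,0.016,0,0],[0,0,0.003,0,0],[0,0,0,0,0],[0,0,0,0,0]])

```text
clock: 6.25
position: [0.4611, 0.174, 0.0405]
eef_rot: [2.2, 2.243, -0.0]
contact_force: [-0.8, 0.0, -0.4]
gripper_width: 0.53
finger_force: 15.0
```

>>> apply_moves(targets=[[0,0,0.004,0,0],[0,0,0,0,0],[0,0,0,0,0]])

```text
clock: 6.55
position: [0.4613, 0.1741, 0.0401]
eef_rot: [-2.199, -2.243, -0.0]
contact_force: [-2.9, -1.3, 7.9]
gripper_width: 0.529
finger_force: 15.0
```

>>> apply_moves(targets=[[0,0,-0.002,0,58],[0,0,0,0,58],[0,0,0,0,58],[0,0,-0.04,0,58],[0,0,-0.08,0,58],[0,0,-0.1,0,58],[0,0,0,0,58]])

```text
clock: 7.25
position: [0.4647, 0.1756, 0.1329]
eef_rot: [2.198, 2.241, 0.015]
contact_force: [1.5, 0.5, -0.4]
gripper_width: 0.664
finger_force: 0.0
```

```bash
python3 -c "
from h import *
chain([(632.2,-10.2,120,-6,58,46),(632.2,-10.2,60,-6,58,30)])"
```

```text
pos [0.4647 0.1756 0.1329] ang 1.1 clk 7.25 w 57.8
[[-0.079, 0.068, 0.005, 0.026, 58], [-0.077, 0.07, 0.005, 0.026, 58], [-0.076, 0.071, 0.005, 0.026, 58], [-0.074, 0.073, 0.005, 0.026, 58], [-0.073, 0.075, 0.005, 0.026, 58], [-0.071, 0.076, 0.005, 0.026, 58], [0.0, 0.0, 0.075, 0.0, 58], [0.0, 0.0, 0.075, 0.0, 58]]
```

>>> apply_moves(targets=[[-0.079,0.068,0.005,0.026,58],[-0.077,0.07,0.005,0.026,58],[-0.076,0.071,0.005,0.026,58],[-0.074,0.073,0.005,0.026,58],[-0.073,0.075,0.005,0.026,58],[-0.071,0.076,0.005,0.026,58],[0,0,0.075,0,58],[0,0,0.07,0,58]])

```text
clock: 8.05
position: [0.6296, -0.0137, 0.0568]
eef_rot: [2.335, 2.099, 0.0]
contact_force: [0.3, 0.3, -1.6]
gripper_width: 0.668
finger_force: 0.0
```

>>> apply_moves(targets=[[0,0,0,0,58],[0,0,0,0,58],[0,0,0,0,58]])

```text
clock: 8.35
position: [0.6297, -0.0113, 0.0595]
eef_rot: [2.331, 2.104, 0.003]
contact_force: [0.4, 0.3, 0.3]
gripper_width: 0.669
finger_force: 0.0
```

```bash
python3 -c "
from h import *
chain([(632.2,-10.2,11,-6,58,15)])
save('wrist','w1')"
```

```text
pos [ 0.6297 -0.0113  0.0595] ang -5.88 clk 8.35 w 58.2
[[0.001, 0.001, 0.03, 0.001, 58], [0.001, 0.001, 0.03, 0.001, 58], [0.001, 0.001, 0.03, 0.001, 58], [0.001, 0.001, 0.03, 0.001, 58]]
```

View pics/w1.png

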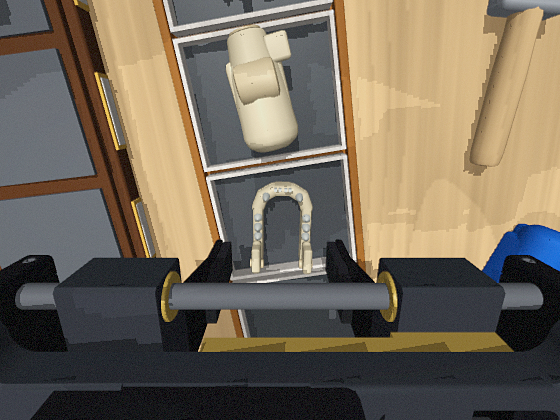

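>>> apply_moves(targets=[[0.001,0.001,0.03,0,58],[0.001,0.001,0.03,0,58],[0.001,0.001,0.03,0,58],[0.001,0.001,0.03,0,58],[0,0,0,0,58],[0,0,0,0,0],[0,0,0,0,0],[0,0,0,0,0]], force=12)

```text
clock: 9.2
position: [0.6304, -0.01, 0.0097]
eef_rot: [-2.333, -2.104, 0.0]
contact_force: [-0.7, -0.5, -1.0]
gripper_width: 0.484
finger_force: 12.0
```

>>> apply_moves(targets=[[0,0,0,0,0],[0,0,0,0,0]])

```text
clock: 9.4
position: [0.6303, -0.01, 0.0099]
eef_rot: [-2.333, -2.104, 0.0]
contact_force: [-0.6, 0.3, -0.7]
gripper_width: 0.482
finger_force: 12.0
```

>>> apply_moves(targets=[[0,0,-0.03,0,0],[0,0,-0.06,0,0],[0,0,-0.08,0,0],[0,0,-0.05,0,0],[0,0,0,0,0]])

```text
clock: 9.9
position: [0.6332, -0.0104, 0.1025]
eef_rot: [2.33, 2.101, 0.01]
contact_force: [0.6, -0.4, -0.6]
gripper_width: 0.483
finger_force: 12.0
```

```bash
python3 -c "
from h import *
chain([(463.6,80.2,95,1,0,45),(463.6,80.2,50,1,0,25)])"
```

```text
pos [ 0.6332 -0.0104  0.1025] ang -5.92 clk 9.9 w 42.0
[[0.036, -0.089, 0.004, -0.031, 0], [0.038, -0.088, 0.004, -0.031, 0], [0.041, -0.087, 0.004, -0.031, 0], [0.043, -0.086, 0.004, -0.031, 0], [0.045, -0.085, 0.004, -0.031, 0], [0.0, 0.0, 0.056, 0.0, 0], [0.0, 0.0, 0.056, 0.0, 0]]
```

>>> apply_moves(targets=[[0.036,-0.089,0.004,-0.031,0],[0.038,-0.088,0.004,-0.031,0],[0.041,-0.087,0.004,-0.031,0],[0.043,-0.086,0.004,-0.031,0],[0.045,-0.084,0.004,-0.031,0],[0,0,0.05,0,0],[0,0,0.05,0,0],[0,0,0,0,0]])

```text
clock: 10.7
position: [0.4586, 0.0801, 0.0477]
eef_rot: [-2.199, -2.241, 0.007]
contact_force: [0.3, 0.1, -0.4]
gripper_width: 0.482
finger_force: 12.0
```

>>> apply_moves(targets=[[0,0,0,0,0],[0,0,0,0,0],[0,0,0,0,0]])

```text
clock: 11.0
position: [0.4622, 0.0805, 0.0508]
eef_rot: [2.201, 2.241, 0.002]
contact_force: [-0.6, -0.5, -0.4]
gripper_width: 0.483
finger_force: 12.0
```

```bash
python3 -c "
from h import *
chain([(463.6,80.2,28.5,1,0,10)])"
```

```text
pos [0.4622 0.0805 0.0508] ang 1.04 clk 11.0 w 42.0
[[-0.0, 0.001, 0.019, 0.0, 0], [-0.0, 0.001, 0.019, 0.0, 0], [-0.0, 0.001, 0.019, 0.0, 0]]
```

>>> apply_moves(targets=[[0,0.001,0.019,0,0],[0,0.001,0.019,0,0],[0,0.001,0.015,0,0],[0,0,0.003,0,0],[0,0,0.002,0,0],[0,0,0,0,0],[0,0,0,0,0]])

```text
clock: 11.7
position: [0.4622, 0.0804, 0.027]
eef_rot: [-2.2, -2.241, 0.002]
contact_force: [-3.9, -1.0, 6.3]
gripper_width: 0.481
finger_force: 12.0
```

>>> apply_moves(targets=[[0,0,0.002,0,0],[0,0,0,0,0],[0,0,0,0,0]])

```text
clock: 12.0
position: [0.4621, 0.0804, 0.0269]
eef_rot: [-2.2, -2.24, 0.002]
contact_force: [-5.6, -1.7, 12.7]
gripper_width: 0.479
finger_force: 12.0
```

>>> apply_moves(targets=[[0,0,-0.004,0,54],[0,0,0,0,54],[0,0,0,0,54],[0,0,-0.04,0,54],[0,0,-0.08,0,54],[0,0,-0.1,0,54],[0,0,0,0,54]])

```text
clock: 12.7
position: [0.4663, 0.0815, 0.1202]
eef_rot: [2.198, 2.24, 0.014]
contact_force: [0.5, -0.2, -0.5]
gripper_width: 0.616
finger_force: 0.0
```

```bash
python3 -c "
from h import *
chain([(629.3,85.7,115,6.5,54,46),(629.3,85.7,65,6.5,54,30)])"
```

```text
pos [0.4663 0.0815 0.1202] ang 1.06 clk 12.7 w 53.6
[[0.001, 0.102, 0.003, -0.03, 54], [-0.002, 0.102, 0.003, -0.03, 54], [-0.004, 0.102, 0.003, -0.03, 54], [-0.007, 0.102, 0.003, -0.03, 54], [0.0, 0.0, 0.062, 0.0, 54], [0.0, 0.0, 0.062, 0.0, 54]]
```

>>> apply_moves(targets=[[0.001,0.103,0.003,-0.03,54],[-0.002,0.103,0.003,-0.03,54],[-0.004,0.103,0.003,-0.03,54],[-0.007,0.103,0.003,-0.03,54],[0,0,0.06,0,54],[0,0,0.06,0,54],[0,0,0,0,54],[0,0,0,0,54]])

```text
clock: 13.5
position: [0.6269, 0.0845, 0.0622]
eef_rot: [-2.092, -2.343, 0.002]
contact_force: [0.3, -0.4, 0.5]
gripper_width: 0.62
finger_force: 0.0
```

>>> apply_moves(targets=[[0,0,0,0,54]])

```text
clock: 13.6
position: [0.6282, 0.0848, 0.064]
eef_rot: [2.092, 2.342, 0.003]
contact_force: [-0.3, 0.1, 0.7]
gripper_width: 0.622
finger_force: 0.0
```

```bash
python3 -c "
from h import *
chain([(629.3,85.7,11,6.5,54,15)])
save('wrist','w2')"
```

```text
pos [0.6282 0.0848 0.064 ] ang 6.47 clk 13.6 w 54.1
[[0.0, 0.001, 0.033, -0.0, 54], [0.0, 0.001, 0.033, -0.0, 54], [0.0, 0.001, 0.033, -0.0, 54], [0.0, 0.001, 0.033, -0.0, 54]]
```

View pics/w2.png

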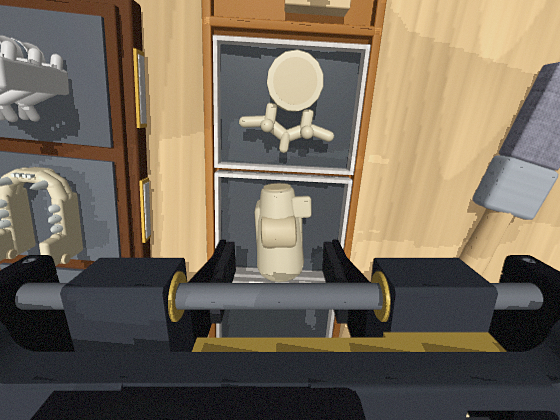

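>>> apply_moves(targets=[[0,0.001,0.033,0,54],[0,0.001,0.033,0,54],[0,0.001,0.033,0,54],[0,0,0.033,0,54],[0,0,0,0,54],[0,0,0,0,0],[0,0,0,0,0],[0,0,0,0,0]], force=18)

```text
clock: 14.45
position: [0.6285, 0.0847, 0.0096]
eef_rot: [-2.092, -2.343, 0.0]
contact_force: [-0.0, -0.1, 0.8]
gripper_width: 0.431
finger_force: 0.0
```

>>> apply_moves(targets=[[0,0,0,0,0],[0,0,0,0,0]])

```text
clock: 14.65
position: [0.6284, 0.0848, 0.0097]
eef_rot: [-2.092, -2.343, 0.0]
contact_force: [-0.2, -0.3, -0.8]
gripper_width: 0.389
finger_force: 17.7
```

>>> apply_moves(targets=[[0,0,-0.03,0,0],[0,0,-0.06,0,0],[0,0,-0.08,0,0],[0,0,-0.08,0,0],[0,0,0,0,0]])

```text
clock: 15.15
position: [0.6323, 0.0849, 0.1161]
eef_rot: [2.089, 2.339, 0.013]
contact_force: [-0.0, 0.1, -1.4]
gripper_width: 0.394
finger_force: 17.7
```

```bash
python3 -c "
from h import *
chain([(465.5,-3,110,1,0,45),(465.5,-3,50,1,0,30)])"
```

```text
pos [0.6323 0.0849 0.1161] ang 6.44 clk 15.15 w 34.3
[[-0.034, -0.088, 0.003, 0.024, 0], [-0.036, -0.087, 0.003, 0.024, 0], [-0.038, -0.086, 0.003, 0.024, 0], [-0.039, -0.086, 0.003, 0.024, 0], [-0.041, -0.085, 0.003, 0.024, 0], [0.0, 0.0, 0.075, 0.0, 0], [0.0, 0.0, 0.075, 0.0, 0]]
```

>>> apply_moves(targets=[[-0.034,-0.087,0.003,0.024,0],[-0.036,-0.086,0.003,0.024,0],[-0.038,-0.085,0.003,0.024,0],[-0.039,-0.085,0.003,0.024,0],[-0.041,-0.084,0.003,0.024,0],[0,0,0.075,0,0],[0,0,0.065,0,0],[0,0,0,0,0]])

```text
clock: 15.95
position: [0.4607, -0.0034, 0.0457]
eef_rot: [-2.199, -2.239, 0.007]
contact_force: [-0.6, -0.1, -1.8]
gripper_width: 0.392
finger_force: 17.7
```

>>> apply_moves(targets=[[0,0,0,0,0],[0,0,0,0,0],[0,0,0,0,0]])

```text
clock: 16.25
position: [0.4651, -0.0029, 0.049]
eef_rot: [2.2, 2.241, 0.003]
contact_force: [1.2, 0.4, -0.7]
gripper_width: 0.396
finger_force: 17.7
```

```bash
python3 -c "
from h import *
chain([(464.9,-3,28.5,1,0,10)])"
```

```text
pos [ 0.4651 -0.0029  0.049 ] ang 1.08 clk 16.25 w 34.4
[[-0.0, -0.0, 0.017, 0.001, 0], [-0.0, -0.0, 0.017, 0.001, 0], [-0.0, -0.0, 0.017, 0.001, 0]]
```

>>> apply_moves(targets=[[0,0,0.017,0,0],[0,0,0.017,0,0],[0,0,0.014,0,0],[0,0,0.003,0,0],[0,0,0.002,0,0],[0,0,0,0,0],[0,0,0,0,0]])

```text
clock: 16.95
position: [0.4633, -0.003, 0.0271]
eef_rot: [-2.2, -2.241, 0.002]
contact_force: [-4.8, -0.4, 6.4]
gripper_width: 0.389
finger_force: 17.7
```

>>> apply_moves(targets=[[0,0,0.002,0,0],[0,0,0,0,0],[0,0,0,0,0]])

```text
clock: 17.25
position: [0.4633, -0.003, 0.027]
eef_rot: [-2.199, -2.241, 0.002]
contact_force: [-6.8, 0.5, 15.7]
gripper_width: 0.394
finger_force: 17.8
```

>>> apply_moves(targets=[[0,0,-0.004,0,54],[0,0,0,0,54],[0,0,0,0,54],[0,0,-0.04,0,54],[0,0,-0.08,0,54],[0,0,-0.1,0,54],[0,0,0,0,54]])

```text
clock: 17.95
position: [0.4677, -0.0028, 0.12]
eef_rot: [2.198, 2.239, 0.013]
contact_force: [0.9, -0.0, -0.2]
gripper_width: 0.617
finger_force: 0.0
```

```bash
python3 -c "
from h import *
chain([(627.5,188.2,120,-2.5,54,46),(627.5,188.2,62,-2.5,54,30)])"
```

```text
pos [ 0.4677 -0.0028  0.12  ] ang 1.06 clk 17.95 w 53.7
[[0.078, 0.068, 0.0, 0.013, 54], [0.079, 0.067, 0.0, 0.013, 54], [0.08, 0.066, 0.0, 0.013, 54], [0.08, 0.066, 0.0, 0.013, 54], [0.081, 0.065, 0.0, 0.013, 54], [0.082, 0.064, 0.0, 0.013, 54], [0.0, 0.0, 0.072, 0.0, 54], [0.0, 0.0, 0.072, 0.0, 54]]
```

>>> apply_moves(targets=[[0.078,0.069,0,0.013,54],[0.079,0.068,0,0.013,54],[0.08,0.067,0,0.013,54],[0.08,0.067,0,0.013,54],[0.081,0.066,0,0.013,54],[0.082,0.065,0,0.013,54],[0,0,0.07,0,54],[0,0,0.07,0,54]])

```text
clock: 18.75
position: [0.6269, 0.1895, 0.0578]
eef_rot: [2.265, 2.176, 0.001]
contact_force: [-0.5, -0.3, -0.6]
gripper_width: 0.62
finger_force: 0.0
```

>>> apply_moves(targets=[[0,0,0,0,54],[0,0,0,0,54],[0,0,0,0,54]])

```text
clock: 19.05
position: [0.6271, 0.1877, 0.061]
eef_rot: [2.268, 2.172, 0.003]
contact_force: [-0.5, -0.6, 0.1]
gripper_width: 0.622
finger_force: 0.0
```

```bash
python3 -c "
from h import *
chain([(626.8,188,11,-2.5,54,15)])
save('wrist','w3')"
```

```text
pos [0.6271 0.1877 0.061 ] ang -2.48 clk 19.05 w 54.1
[[0.0, -0.0, 0.031, 0.0, 54], [0.0, -0.0, 0.031, 0.0, 54], [0.0, -0.0, 0.031, 0.0, 54], [0.0, -0.0, 0.031, 0.0, 54]]
```

View pics/w3.png

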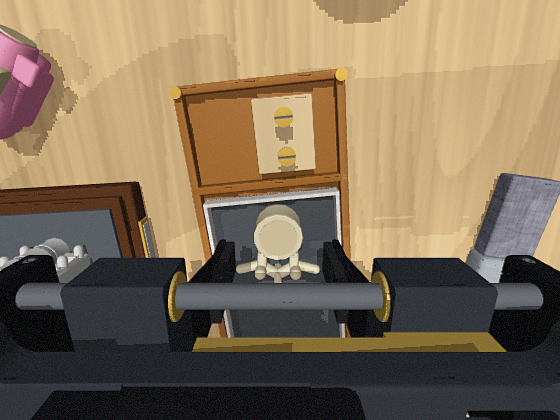

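>>> apply_moves(targets=[[0,0,0.031,0,54],[0,0,0.031,0,54],[0,0,0.031,0,54],[0,0,0.031,0,54],[0,0,0,0,54],[0,0,0,0,0],[0,0,0,0,0],[0,0,0,0,0]], force=18)

```text
clock: 19.9
position: [0.6259, 0.1879, 0.0097]
eef_rot: [-2.268, -2.174, 0.0]
contact_force: [-0.2, 0.7, 0.8]
gripper_width: 0.429
finger_force: 0.0
```

>>> apply_moves(targets=[[0,0,0,0,0],[0,0,0,0,0]])

```text
clock: 20.1
position: [0.6259, 0.1879, 0.0098]
eef_rot: [-2.268, -2.174, 0.0]
contact_force: [-0.4, 0.2, -0.0]
gripper_width: 0.385
finger_force: 18.0
```

>>> apply_moves(targets=[[0,0,-0.03,0,0],[0,0,-0.06,0,0],[0,0,-0.08,0,0],[0,0,-0.08,0,0],[0,0,-0.03,0,0],[0,0,0,0,0]])

```text
clock: 20.7
position: [0.6276, 0.1882, 0.1245]
eef_rot: [2.267, 2.173, 0.007]
contact_force: [-0.3, -0.7, -1.5]
gripper_width: 0.385
finger_force: 18.0
```

```bash
python3 -c "
from h import *
chain([(466.5,-84,120,1,0,45),(466.5,-84,50,1,0,30)])
save('wrist','w4')"
```

```text
pos [0.6276 0.1882 0.1245] ang -2.45 clk 20.7 w 33.5
[[-0.1, -0.053, 0.002, -0.011, 0], [-0.099, -0.054, 0.002, -0.011, 0], [-0.099, -0.055, 0.002, -0.011, 0], [-0.098, -0.056, 0.002, -0.011, 0], [-0.098, -0.057, 0.002, -0.011, 0], [-0.097, -0.058, 0.002, -0.011, 0], [-0.097, -0.058, 0.002, -0.011, 0], [0.0, 0.0, 0.058, 0.0, 0]]
[[0.0, 0.0, 0.058, 0.0, 0], [0.0, 0.0, 0.058, 0.0, 0]]
```

View pics/w4.png

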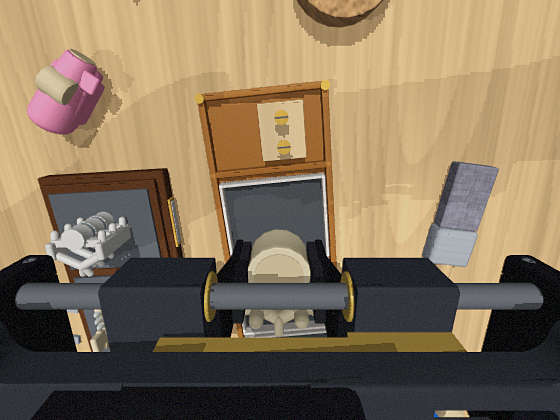

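>>> apply_moves(targets=[[-0.1,-0.053,0.002,-0.011,0],[-0.099,-0.054,0.002,-0.011,0],[-0.099,-0.055,0.002,-0.011,0],[-0.098,-0.056,0.002,-0.011,0],[-0.098,-0.057,0.002,-0.011,0],[-0.097,-0.057,0.002,-0.011,0],[-0.097,-0.057,0.002,-0.011,0],[0,0,0,0,0]])

```text
clock: 21.55
position: [0.4611, -0.0902, 0.1144]
eef_rot: [-2.209, -2.23, 0.005]
contact_force: [0.8, 0.1, -1.2]
gripper_width: 0.387
finger_force: 18.0
```

>>> apply_moves(targets=[[0,0,0.065,0,0],[0,0,0.065,0,0],[0,0,0.045,0,0],[0,0,0,0,0],[0,0,0,0,0],[0,0,0,0,0],[0,0,0,0,0]])

```text
clock: 22.25
position: [0.4667, -0.0846, 0.0472]
eef_rot: [2.201, 2.241, 0.002]
contact_force: [-0.0, -0.5, -1.0]
gripper_width: 0.384
finger_force: 18.0
```

```bash
python3 -c "
from h import *
chain([(466.2,-84,28.5,1,0,10)])"
```

```text
pos [ 0.4667 -0.0846  0.0472] ang 1.03 clk 22.25 w 33.4
[[0.001, -0.001, 0.023, 0.0, 0], [0.001, -0.001, 0.023, 0.0, 0]]
```

>>> apply_moves(targets=[[0.001,0,0.016,0,0],[0.001,0,0.016,0,0],[0,0,0.012,0,0],[0,0,0.003,0,0],[0,0,0.002,0,0],[0,0,0,0,0],[0,0,0,0,0]])

```text
clock: 22.95
position: [0.4653, -0.0837, 0.0271]
eef_rot: [-2.2, -2.24, 0.001]
contact_force: [-4.5, 0.5, 7.7]
gripper_width: 0.379
finger_force: 18.0
```

>>> apply_moves(targets=[[0,0,0.002,0,0],[0,0,0,0,0],[0,0,0,0,0]])

```text
clock: 23.25
position: [0.4653, -0.0837, 0.0271]
eef_rot: [-2.2, -2.239, 0.0]
contact_force: [-7.5, 1.9, 15.9]
gripper_width: 0.382
finger_force: 18.0
```

Release, rise, back off and check.

>>> apply_moves(targets=[[0,0,-0.004,0,54],[0,0,0,0,54],[0,0,0,0,54],[0,0,-0.04,0,54],[0,0,-0.08,0,54],[0,0,-0.1,0,54],[0,0,-0.1,0,54],[0,0,-0.1,0,54]])

```text
clock: 24.05
position: [0.4655, -0.0841, 0.1969]
eef_rot: [-2.202, -2.241, -0.0]
contact_force: [0.9, -0.4, 0.4]
gripper_width: 0.621
finger_force: 0.0
```

>>> apply_moves(targets=[[-0.1,0.03,-0.08,0,54],[-0.1,0.03,-0.05,0,54],[-0.1,0.03,0,0,54],[-0.1,0.03,0,0,54],[-0.1,0.03,0,0,54],[0,0,0,0,54],[0,0,0,0,54]])

```text
clock: 24.75
position: [0.528, -0.2821, 0.2449]
eef_rot: [-2.204, -2.237, 0.004]
contact_force: [-0.1, 0.8, -0.3]
gripper_width: 0.62
finger_force: 0.0
```

```bash
python3 - <<'E'
from h import *
print(observe()['position'])
s=save('top','top1');c=cloud(s)
i=s['color'][170:325,160:380,::-1];cv2.imwrite('pics/crop3.png',cv2.resize(i,None,fx=3.6,fy=3.6,interpolation=cv2.INTER_CUBIC))
hsv=cv2.cvtColor(s['color'],cv2.COLOR_RGB2HSV)
t=np.radians(.9);X=np.array([np.cos(t),np.sin(t)]);Y=np.array([-np.sin(t),np.cos(t)])
C=np.array([.4642,.0411])
for nm,(u0,u1,z) in dict(neck=(200,242,.06),jaw=(243,284,.045),heel=(285,327,.045),vert=(328,370,.045)).items():
    m=np.zeros((420,560),np.uint8);m[262:315,u0:u1]=1;m&=((hsv[...,2]>90)&(c[...,2]>.03)).astype(np.uint8)
    p=c[m>0];q=(p[:,:2]-C)@np.c_[X,Y]*1000
    print(nm,len(q),'x',np.percentile(q[:,0],[2,98]).round(1),'y',np.percentile(q[:,1],[2,98]).round(1),'zmax',np.percentile(p[:,2],98).round(4))
E
```

```text
[ 0.52803799 -0.28210981  0.24489322]
neck 264 x [-21.4  21.8] y [109.9 149.3] zmax 0.0753
jaw 204 x [-20.9  20.6] y [15.8 73.9] zmax 0.0608
heel 501 x [-16.3  18.3] y [-72.5  -8.4] zmax 0.0687
vert 407 x [-26.5  25.7] y [-160.9 -107.9] zmax 0.056
```

View pics/crop3.png

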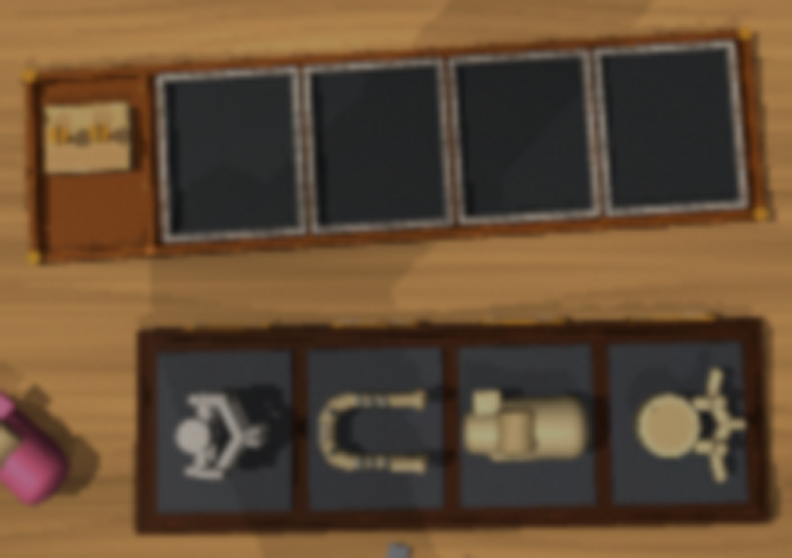

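```bash
python3 -c "
from h import *
print(workorder.job_done())"
```

```text
the job is handed in; nothing more can be done
None
```

All four casts are on the stand in reverse order (left to right: neck, jaw, heel, vertebra), each upright and, by the last top-camera check, within about 4 mm of its seat's middle, and the job was handed in at about 25 s; no verdict came back.

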